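# Hold a blank home in the locating corner

## Task

Pick up the aluminium blank with the blue-painted end and set it flat on the steel fixture plate, in the corner of the two orange stops: blue end against the short end stop, long side against the long rail. Push it fully home against both stops at once, with a light but definite push on each, and finish while holding it pressed there, as if waiting for someone to clamp it. Leave everything else where it is.

Things in the scene. Friction and masses are not known exactly. Their poses are not given: they have to be found in the camera images.
- blank: The aluminium blank to load: a solid block 70 (x) x 40 (y) x 56 (z) mm, 0.3 to 0.6 kg, standing on the bench, bare aluminium except for the 15 mm at its +x end, which is painted blue on all sides. Origin: centre of its underside; x along its length towards the blue end, z up.
- blue_end (a point): Point at the bottom of the blank's blue end face, midway across its width (35 mm along the blank's x from its origin).
- fixture: Fixed steel fixture plate, 200 (x) x 160 (y) x 16 (z) mm, flat on the bench with two fixed rigid orange stops on top. The plate and stops are ground and oiled: the blank slides on them with a friction coefficient of about 0.25. Its place and yaw vary. Origin: centre of its underside; z up, x along its length.
- corner (a point): Point on the plate's top face (16 mm above the bench) where the planes of the two stop faces meet; 60, 45, 16 mm from the fixture's origin along its x, y, z, axes as the fixture's. The blank belongs on the -x, -y side of it: seated, its blue end face lies in this point's x = 0 plane and its long side in its y = 0 plane, so the blank's x runs along the fixture's x and its origin is at (-35, -20, 0) mm from this point.
- rail: Long orange stop, 85 x 18 mm and 12 mm high above the plate, along the fixture's x; its working face looks to the fixture's -y, 9 mm from its origin and runs from 90 to 5 mm on the -x side of the corner point. Rigid. Origin: centre of its underside.
- end_stop: Short orange stop, 18 x 40 mm and 12 mm high above the plate, along the fixture's y; its working face looks to the fixture's -x, 9 mm from its origin, and runs from 45 to 5 mm on the -y side of the corner point. Rigid. Origin: centre of its underside. Both stops are low, so the blank can be gripped across its 40 mm width with the fingertips above them.
- brass_block: Plain brass block, 70 x 40 x 56 mm like the blank but without any blue. Bystander. Origin: centre of its underside.
- wrench: Combination wrench, steel, 170 mm long, lying flat. Bystander. Origin: centre of its underside.
- tool_holder: Steel tapered tool holder, 60 mm across, 85 mm tall, standing. Bystander. Origin: centre of its underside.
- pen_cup: Black plastic cup, 72 mm across, 95 mm tall, standing empty. Bystander. Origin: centre of its underside.
- mallet: Orange soft-faced mallet lying flat; head 45 x 90 x 45 mm, handle 26 mm thick and 210 mm long running along its -x. Bystander. Origin: underside of the head.
- oil_bottle: Green bottle, 60 mm across, 170 mm tall, standing. Bystander. Origin: centre of its underside.
Things that resemble listed ones, but are neither listed nor needed, are in the scene too. What is meant by the blank is not black or red, and is the smaller of those in its own colour.

How it is judged:
By the outcome, as a careful person would: the job done as asked, in the order asked, and still so for the second after the job is handed in, while the arm keeps its last pose, push and grip.
It also fails if it takes over 51 s, if anything falls off the work surface, if the arm or the gripper's body presses on something with over 40 N, if the wrist force passes 120 N, or if a joint passes its speed limit or range.

## Robot

A 6-joint arm with a two-finger parallel gripper is mounted at the origin on the work surface. World frame = base frame: x ahead of the robot, y to its left, z up, the work surface at z = 0. Lengths are in m, angles in rad, forces in N, time in s.
With the tool pointing down it reaches from about 0.3 to 0.875 m from the base axis. Payload 6.4 kg.
Tool frame: the origin (TCP) lies at the very end of the fingers, on their centre line; the grasp point (between the pads) lies 19 mm behind it; x points along the fingers, y is the direction in which the jaws open and shut, and the axes are right-handed (so a half turn about x gives the same grasp; the last joint's range is limited). The gripper opens to 88 mm and grips with 3 to 60 N. Pads are 18 mm wide; open, the fingers measure 123 mm over their backs; the gripper's body (75 mm by 187 mm) begins 45 mm behind the grasp point.
Start: joints at [1.087, 0.181, 1.607, -0, 1.354, -0.206], TCP at [0.158, 0.553, 0.239] pointing down, gripper open.
Joint ranges: [-2.99, 2.99], [-0.89, 2.07], [0.3, 2.58], [-1.14, 4.28], [0, 2.63], [-3.12, 3.12]. Speed limits (rad/s): [2.57, 2.57, 3.01, 3.14, 3.14, 3.14].

## Interface

Orientations are given as a unit quaternion [x, y, z, w].
In Python, from plant import ctrl gives the robot as it stands.
- The arm moves only by the tool carry_out, never from a script. Its argument "commands" is a list of rows, each an object with "xyz": the shift along the tool's x, y, z in cm, a list of three; "angular": the turn, a rotation vector about the tool's x, y, z in degrees, a list of three; "claw": the closure, from 0 (fully open) to 1 (shut). A call has exactly 10 rows; each row is the pose to reach, as a shift and turn from the pose measured when the call began, along the tool's axes at that moment; what a row does not reach only later rows make up. A row lasts 1/8 s, in which the tool goes at most 62.5 mm and 10.7 degrees, less where a joint would pass 70% of its speed; a pose out of reach is approached as far as the arm can. A call with a gripper value outside its range is refused whole. The fingers move at their own pace and stop on an object; the grip force is fixed at half the most. Time passes only in rows, so rows that repeat a pose let the fingers close, or fill a call up. It gives the time, the measured TCP pose, the force and the opening at its end, in the units of the state.
- ctrl.read_state(): the state, without advancing time (a new reading comes with each control period).
- ctrl.read_camera(name): name is "scene" or "side" or "wrist"; returns (picture, depth): 420x560x3 uint8, blue, green, red; 420x560 float32, m along the optical axis (not along the pixel's ray), 0 where there is no reading.
- ctrl.get_calibration(name): a dict with "fov_y" (degrees; the focal length in pixels is half the picture's height over the tangent of half this angle, whatever the lens; pixels are square), "cx", "cy" (the principal point, pixels), "origin" and "orientation" of the camera in the world. Camera axes: x right, y down, z forward; pixel columns grow to the right and rows downward; lengths in m; the calibration is good to about 2 mm. The wrist camera is an equidistant fisheye: a pixel r from the principal point sees the ray r / f radians off the axis. A picture is of the moment at which its call begins: read the wrist's pose just before it. get_calibration takes no time and is no camera call; for the wrist camera it gives the pose at the moment of the call.
- ctrl.close_job(): hands the job in, once; it reports no verdict.
The state is a dict: "time_s": time; "joints": joint angles; "qd": joint speeds; "joint_efforts": joint torques, N m; "position": TCP position; "tool_rot": TCP orientation; "wrist_force": force on the tool from outside, world axes, zero at the start; "ft_torque": the same for the moment, N m; "opening": finger opening in m.
Only numpy, scipy, OpenCV 4.12 (cv2) and the standard library are available. Lean on these libraries where they do the work, as an engineer would, in place of code of your own. Each camera call takes 0.05 s, during which the arm holds its last target.

## Working session

There is one attempt and no reset: what is moved stays moved. The work goes in short steps, Python scripts to look and compute and a tool call to move; the robot and the scene stay as the last step left them, time stands still between calls to the robot, and variables do not carry over. Pictures are saved under pics/ and viewed, and the job is handed in when it is done.

Besides the shell and the picture viewer there is one more tool, called after ">>>" as name(argument=value, ...) on one line, values as JSON. carry_out: Moves the arm, as the interface text tells. Its arguments: {"type":"object","properties":{"commands":{"type":"array"}},"required":["commands"]}

```bash
mkdir -p pics; ls; python3 - <<'E'
from plant import ctrl
import cv2,json
s=ctrl.read_state();print(s)
for n in("scene","side","wrist"):
    print(n,ctrl.get_calibration(n))
    p,d=ctrl.read_camera(n);cv2.imwrite(f"pics/{n}0.png",p)
    import numpy as np;np.savez(f"{n}0.npz",p=p,d=d,**{k:v for k,v in ctrl.get_calibration(n).items()})
E
```

```text
pics
{'time_s': 0.0, 'joints': array([ 1.08669182e+00,  1.81510907e-01,  1.60796499e+00,  1.75779201e-06,
        1.35379294e+00, -2.06323808e-01]), 'qd': array([-0.00084234,  0.00152208, -0.00022053,  0.00026478,  0.00210175,
       -0.00025088]), 'joint_efforts': array([-1.20154418e-03, -4.33862972e+01, -3.41853583e+01,  6.99711707e-02,
        3.84600344e-02, -1.39159865e-04]), 'position': array([0.1574291 , 0.55249457, 0.23784786]), 'tool_rot': array([ 0.0973375 ,  0.70049835, -0.09845241,  0.70009613]), 'wrist_force': array([ 0.16801829, -0.34567892,  0.06162898]), 'ft_torque': array([ 0.00151314,  0.00229415, -0.00110209]), 'opening': 0.08796850233120238}
scene {'fov_y': 50.51171098460895, 'cx': 280.91439268216266, 'cy': 212.77800378193396, 'origin': array([1.25170411, 0.19291679, 0.98761701]), 'orientation': array([ 0.58489398,  0.74231883, -0.25560456, -0.20378443])}
side {'fov_y': 56.66861533810541, 'cx': 277.49922965277085, 'cy': 200.588547864325, 'origin': array([ 0.42638519, -0.71706477,  0.8459486 ]), 'orientation': array([ 0.92699095, -0.06015074,  0.02127159, -0.36961763])}
wrist {'fov_y': 65.70646984690485, 'cx': 280.0750211433532, 'cy': 209.59663537545615, 'origin': array([0.08772264, 0.57329854, 0.38475434]), 'orientation': array([0.78975772, 0.59657637, 0.08549629, 0.11432306])}
```

View pics/scene0.png

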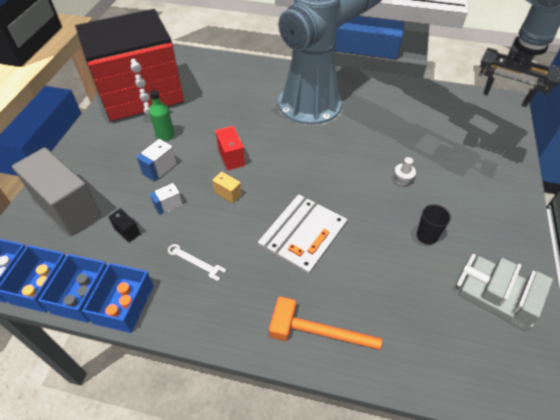

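View pics/side0.png

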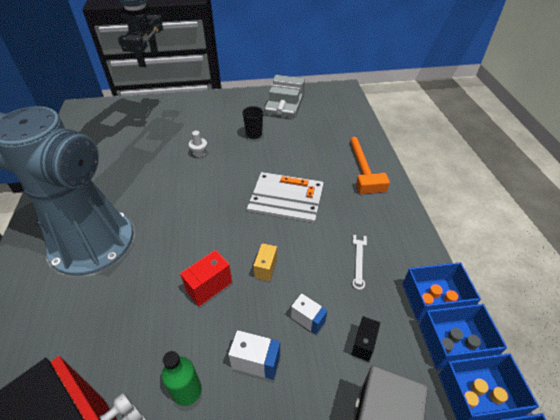

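View pics/wrist0.png

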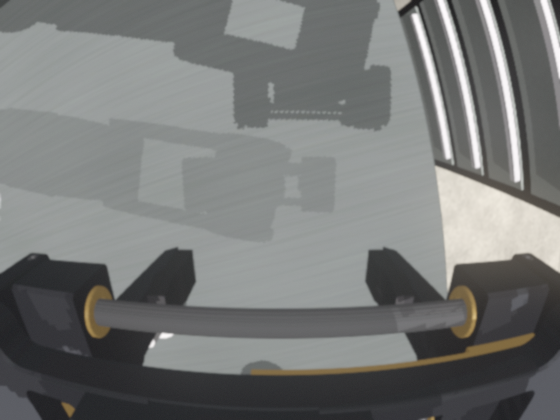

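Scene view: two aluminium blocks with a blue end, a larger one at (157,160) and a smaller one at (166,198). There are also plain red (230,147), black (124,224) and brass (228,187) blocks. The fixture is at (304,232). The smaller blue-ended block should be the blank, so I'll measure it and check a crop.

```bash
cat > h.py <<'E'
import numpy as np,cv2
from scipy.spatial.transform import Rotation as R
def load(n,i=0):
    z=np.load(f"{n}{i}.npz");return z
def cloud(z):
    p,d=z['p'],z['d'];f=210/np.tan(np.radians(float(z['fov_y'])/2))
    v,u=np.mgrid[:420,:560]
    P=np.stack([(u-z['cx'])/f*d,(v-z['cy'])/f*d,d],-1)
    W=P@R.from_quat(z['orientation']).as_matrix().T+z['origin']
    W[d==0]=np.nan
    return W
def proj(z,X):
    f=210/np.tan(np.radians(float(z['fov_y'])/2))
    c=(np.asarray(X)-z['origin'])@R.from_quat(z['orientation']).as_matrix()
    return np.c_[c[:,0]/c[:,2]*f+z['cx'],c[:,1]/c[:,2]*f+z['cy']]
E
python3 - <<'E'
from h import *
a=load('scene');b=load('side')
A=cloud(a);B=cloud(b)
for nm,W,pts in(("scene",A,[(166,198),(157,160),(304,232),(172,193),(318,240),(296,250),(228,187),(300,300),(404,175),(432,225)]),("side",B,[(305,308),(250,345),(290,190),(318,315),(295,181),(311,192),(265,258)])):
    for u,v in pts: print(nm,u,v,W[v,u].round(4))
c1=cv2.resize(a['p'][120:220,120:250],None,fx=6,fy=6,interpolation=cv2.INTER_CUBIC)[:600]
c2=cv2.resize(b['p'][270:390,200:350],None,fx=5,fy=5,interpolation=cv2.INTER_CUBIC)
cv2.imwrite('pics/c1.png',c1);cv2.imwrite('pics/c2.png',c2)
c3=cv2.resize(a['p'][185:280,250:360],None,fx=6,fy=6,interpolation=cv2.INTER_CUBIC);cv2.imwrite('pics/c3.png',c3)
c3=cv2.resize(b['p'][160:230,235:340],None,fx=7,fy=7,interpolation=cv2.INTER_CUBIC);cv2.imwrite('pics/c4.png',c3)
# sizes: tall-points extents
for nm,W,(u0,u1,v0,v1) in(("scene",A,(140,185,180,215)),("scene",A,(132,180,138,182)),("side",B,(287,330,290,333)),("side",B,(225,285,325,380))):
    w=W[v0:v1,u0:u1].reshape(-1,3);w=w[w[:,2]>0.015]
    zt=np.percentile(w[:,2],97);t=w[abs(w[:,2]-np.median(w[w[:,2]>zt-.006,2]))<.004]
    r=cv2.minAreaRect((t[:,:2]*1000).astype(np.float32));print(nm,'ztop',zt,len(t),r)
E
```

```text
scene 166 198 [ 0.5595 -0.2935  0.0514]
scene 157 160 [ 0.4388 -0.3691  0.0625]
scene 304 232 [0.5568 0.094  0.0149]
scene 172 193 [ 0.5395 -0.2838  0.0524]
scene 318 240 [0.581  0.136  0.0254]
scene 296 250 [0.6279 0.087  0.0296]
scene 228 187 [ 0.4883 -0.1374  0.0602]
scene 300 300 [0.7497 0.1243 0.0014]
scene 404 175 [0.3098 0.3374 0.043 ]
scene 432 225 [0.5173 0.409  0.0945]
side 305 308 [ 0.5364 -0.307   0.0558]
side 250 345 [ 0.4093 -0.3822  0.0731]
side 290 190 [0.5651 0.1012 0.0169]
side 318 315 [ 0.5614 -0.328   0.0573]
side 295 181 [0.5835 0.1237 0.0307]
side 311 192 [0.6236 0.0745 0.0274]
side 265 258 [ 0.4626 -0.1635  0.0575]
scene ztop 0.05876351464235697 295 ((545.67138671875, -305.080078125), (43.16130065917969, 69.78111267089844), 44.770015716552734)
scene ztop 0.07718624449890009 416 ((416.7763366699219, -387.5765380859375), (58.92107391357422, 95.87020874023438), 66.84876251220703)
side ztop 0.05800915925246125 539 ((545.2661743164062, -308.02691650390625), (41.373291015625, 70.72695922851562), 46.96772384643555)
side ztop 0.07667119174977453 1219 ((417.2231140136719, -388.95263671875), (54.661399841308594, 93.32708740234375), 67.35256958007812)
```

View pics/c1.png

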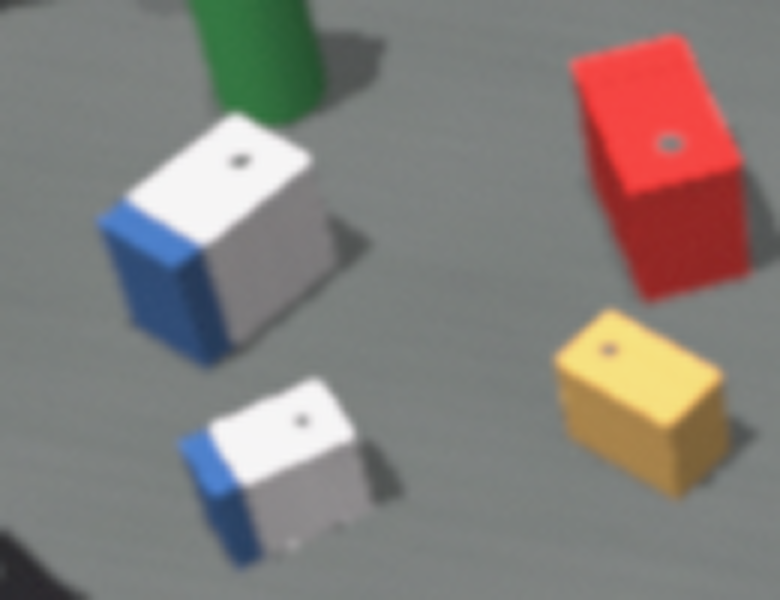

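View pics/c3.png

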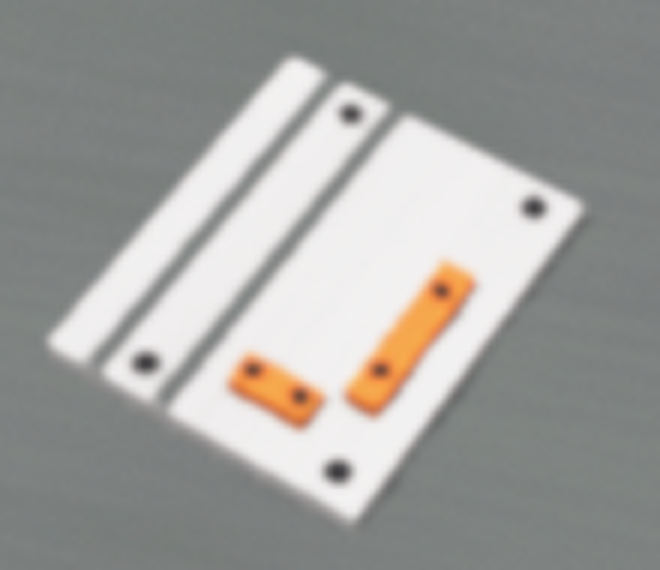

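View pics/c4.png

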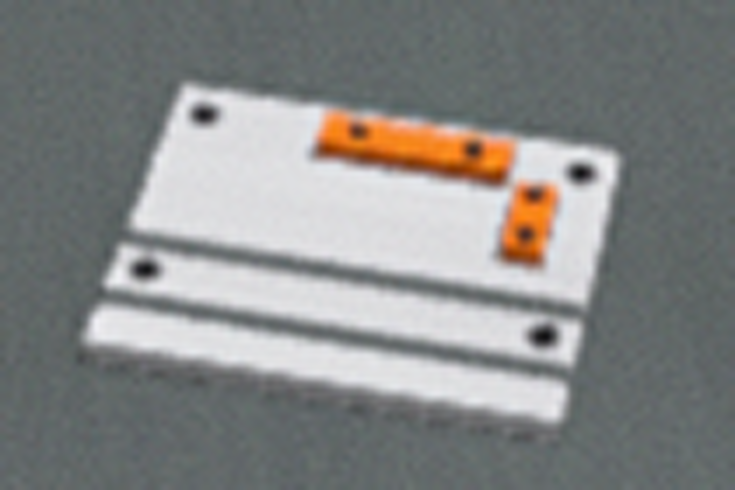

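View pics/c2.png

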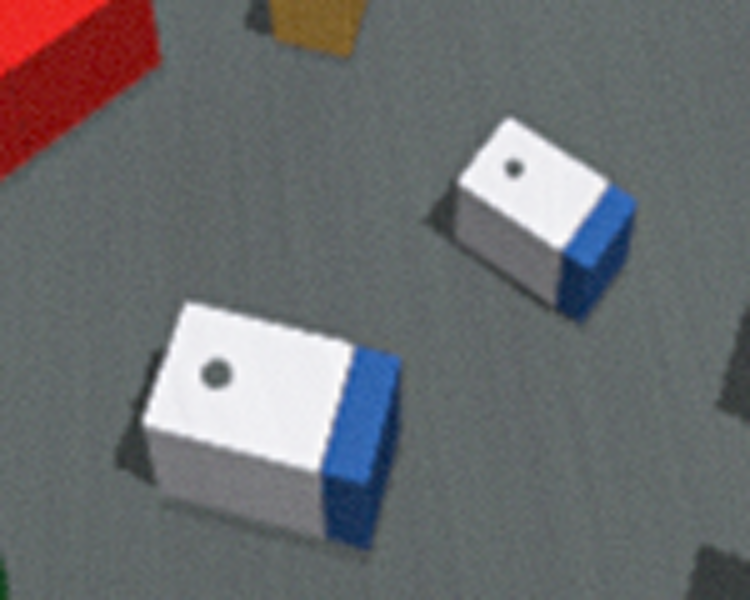

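```bash
python3 - <<'E'
from h import *
from scipy.optimize import least_squares
a=load('scene');b=load('side')
def cc(p,s,u,v): return (np.array(p,float)+.5)/s-.5+[u,v]
def plate(q): 
    c,s=np.cos(q[2]),np.sin(q[2]);L=np.array([[-.1,.08],[.1,.08],[.1,-.08],[-.1,-.08]])
    return np.c_[L@np.array([[c,s],[-s,c]])+q[:2],np.full(4,.016)]
sc=cc([(586,205),(353,523),(47,340),(292,55)],6,250,185)
sd=cc([(183,85),(620,152),(563,418),(85,340)],7,235,160)
for nm,sel in(("scene",[(a,sc)]),("side",[(b,sd)]),("both",[(a,sc),(b,sd)])):
    r=least_squares(lambda q:np.concatenate([(proj(z,plate(q))-p).ravel() for z,p in sel]),[.56,.09,-.1])
    print(nm,r.x[:2],np.degrees(r.x[2]),r.fun.round(1))
E
```

```text
scene [0.55175467 0.090437  ] -20.828362924694222 [-0.   0.3  0.1 -0.6 -0.2  0.2  0.1  0.2]
side [0.55141986 0.08639759] -20.16580361399542 [-0.2 -0.2  0.2 -0.2  0.2  0.3 -0.2 -0.1]
both [0.55165292 0.08920005] -20.548463344948093 [-0.5  0.  -0.1 -0.8 -0.6  0.3 -0.5  0.1 -0.  -0.9  0.2 -0.7 -0.2 -0.3
 -0.3 -1. ]
```

```bash
python3 - <<'E'
from h import *
from scipy.optimize import least_squares
a=load('scene');b=load('side')
def cc(p,s,u,v): return (np.array(p,float)+.5)/s-.5+[u,v]
def top(q): 
    c,s=np.cos(q[2]),np.sin(q[2]);L=np.array([[-.035,.02],[.035,.02],[.035,-.02],[-.035,-.02]])
    return np.c_[L@np.array([[c,s],[-s,c]])+q[:2],np.full(4,.056)]
sc=cc([(355,432),(243,487),(183,437),(318,378)],6,120,120)
sd=cc([(508,118),(636,204),(595,265),(457,185)],5,200,270)
for nm,sel in(("scene",[(a,sc)]),("side",[(b,sd)]),("both",[(a,sc),(b,sd)])):
    r=least_squares(lambda q:np.concatenate([(proj(z,top(q))-p).ravel() for z,p in sel]),[.545,-.307,-.78])
    print(nm,r.x[:2],np.degrees(r.x[2]),r.fun.round(1))
    q=r.x
from plant import ctrl
s=ctrl.read_state();T=R.from_quat(s['tool_rot']).as_matrix();print(T.round(3),s['position'])
E
```

```text
scene [ 0.5419936  -0.30126936] -38.22552006744012 [ 1.5 -1.5 -2.4  1.4  0.6  0.9  0.4 -0.9]
side [ 0.54570373 -0.30828249] -42.70808813613666 [-0.3  0.1  0.7 -0.8 -0.5  0.9  0.1 -0.2]
both [ 0.54427021 -0.30527733] -41.33995676849439 [-0.2 -0.6 -4.8  1.5 -1.1  0.6 -0.6 -0.4 -1.5 -0.8 -0.2 -2.4 -1.1 -0.5
 -0.8 -1. ]
[[-0.001  0.274  0.962]
 [-0.001  0.962 -0.274]
 [-1.    -0.001 -0.   ]] [0.15748364 0.55262063 0.23804957]
```

>>> carry_out(commands=[{"xyz": [0,-26,38],"angular": [10,0,0],"claw": 0},{"xyz": [0,-26,38],"angular": [20,0,0],"claw": 0},{"xyz": [0,-26,38],"angular": [26,0,0],"claw": 0},{"xyz": [0,-26,38],"angular": [26,0,0],"claw": 0},{"xyz": [0,-26,38],"angular": [26,0,0],"claw": 0},{"xyz": [0,-26,38],"angular": [26,0,0],"claw": 0},{"xyz": [0,-26,38],"angular": [26,0,0],"claw": 0},{"xyz": [0,-72,60],"angular": [26,0,0],"claw": 0},{"xyz": [0,-72,60],"angular": [26,0,0],"claw": 0},{"xyz": [0,-72,60],"angular": [26,0,0],"claw": 0}])

```text
time_s: 1.4
position: [0.4723, 0.0301, 0.2384]
tool_rot: [0.253, 0.66, -0.253, 0.66]
wrist_force: [1.3, 0.4, 0.2]
opening: 0.0882
```

```bash
cat > snap.py <<'E'
import sys
from h import *
from plant import ctrl
def snap(n,i):
    c=ctrl.get_calibration(n);p,d=ctrl.read_camera(n)
    cv2.imwrite(f"pics/{n}{i}.png",p);np.savez(f"{n}{i}.npz",p=p,d=d,**c)
if __name__=='__main__':
    for n in sys.argv[2:]: snap(n,sys.argv[1])
    s=ctrl.read_state();T=R.from_quat(s['tool_rot']).as_matrix();print(s['time_s'],s['position'].round(4),T.round(4).tolist(),s['wrist_force'].round(2),s['ft_torque'].round(3),s['opening'],s['joints'].round(2))
E
python3 snap.py 1 wrist
```

```text
1.45 [0.4737 0.0231 0.2386] [[0.0003, 0.6716, 0.7409], [-0.0057, 0.7409, -0.6716], [-1.0, -0.004, 0.004]] [ 1.48 -4.35 -0.69] [-0.146 -0.04   0.039] 0.08822635944363427 [-0.2  -0.05  1.85 -0.01  1.34 -1.03]
```

View pics/wrist1.png

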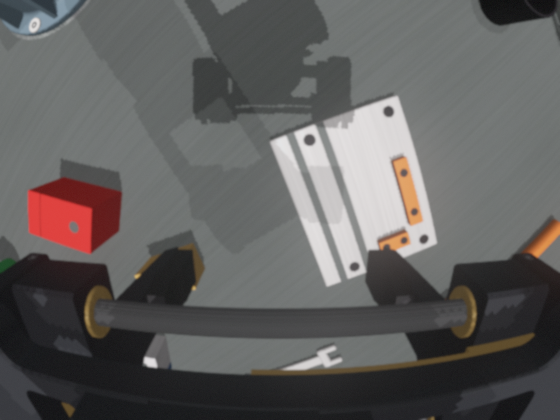

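>>> carry_out(commands=[{"xyz": [0,-20,32],"angular": [0,0,0],"claw": 0},{"xyz": [0,-20,32],"angular": [0,0,0],"claw": 0},{"xyz": [0,-20,32],"angular": [0,0,0],"claw": 0},{"xyz": [0,-20,32],"angular": [0,0,0],"claw": 0},{"xyz": [0,-20,32],"angular": [0,0,0],"claw": 0},{"xyz": [0,-20,32],"angular": [0,0,0],"claw": 0},{"xyz": [0,-20,32],"angular": [0,0,0],"claw": 0},{"xyz": [0,-20,32],"angular": [0,0,0],"claw": 0},{"xyz": [0,-20,32],"angular": [0,0,0],"claw": 0},{"xyz": [0,-20,32],"angular": [0,0,0],"claw": 0}])

```text
time_s: 2.7
position: [0.5767, -0.3382, 0.2411]
tool_rot: [0.252, 0.659, -0.256, 0.661]
wrist_force: [-0.3, -0.2, -1.1]
opening: 0.088
```

```bash
python3 snap.py 2 wrist
```

```text
2.75 [ 0.5767 -0.3385  0.2412] [[0.0007, 0.6704, 0.742], [-0.0059, 0.742, -0.6704], [-1.0, -0.0039, 0.0045]] [-0.17 -0.25 -0.42] [-0.039  0.039  0.007] 0.088113189388597 [-0.71  0.38  1.35 -0.    1.4  -1.54]
```

View pics/wrist2.png

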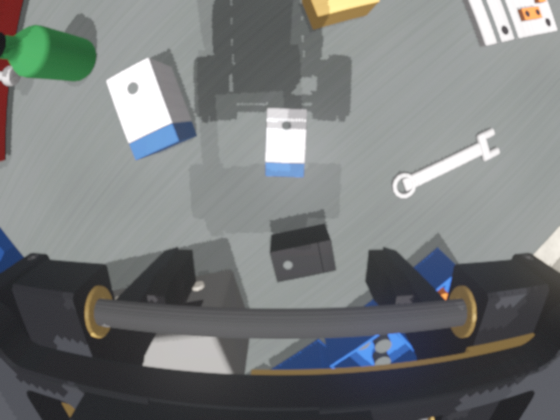

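The wrist view shows the blank at (286,142), with its blue end towards +tool z (165–177 px row). The larger look-alike is at (152,108) and the black block at (302,252). Next I'll zoom in and fit.

```bash
cat >> h.py <<'E'
def fproj(z,X):
    f=210/np.tan(np.radians(float(z['fov_y'])/2))
    c=(np.asarray(X)-z['origin'])@R.from_quat(z['orientation']).as_matrix()
    rr=np.hypot(c[:,0],c[:,1]);th=np.arctan2(rr,c[:,2])
    return np.c_[c[:,0]/rr*th*f+z['cx'],c[:,1]/rr*th*f+z['cy']]
def rect(q,hx,hy,z):
    c,s=np.cos(q[2]),np.sin(q[2]);L=np.array([[-hx,hy],[hx,hy],[hx,-hy],[-hx,-hy]])
    return np.c_[L@np.array([[c,s],[-s,c]])+q[:2],np.full(4,z)]
E
python3 - <<'E'
from h import *
p=load('wrist',2)['p'];cv2.imwrite('pics/w2c.png',cv2.resize(p[95:190,240:340],None,fx=6,fy=6,interpolation=cv2.INTER_CUBIC))
p=load('wrist',1)['p'];cv2.imwrite('pics/w1c.png',cv2.resize(p[85:295,260:450],None,fx=2.8,fy=2.8,interpolation=cv2.INTER_CUBIC))
E
```

```text
(no output)
```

View pics/w2c.png

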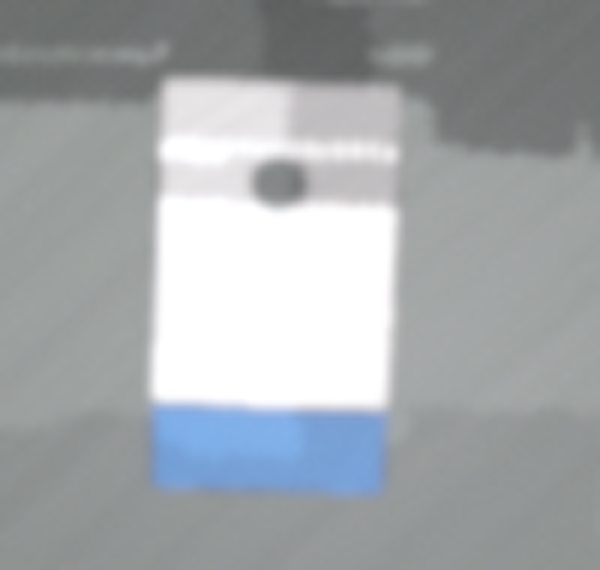

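View pics/w1c.png

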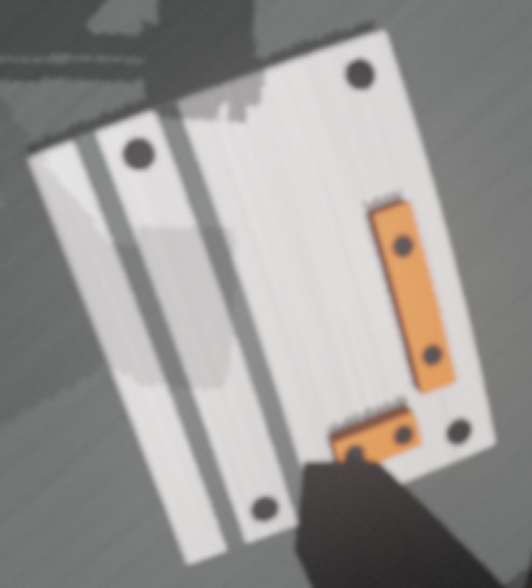

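```bash
python3 - <<'E'
from h import *
from scipy.optimize import least_squares
def cc(p,s,u,v): return (np.array(p,float)+.5)/s-.5+[u,v]
z=load('wrist',2);p=cc([(401,84),(385,493),(153,487),(163,80)],6,240,95)
r=least_squares(lambda q:(fproj(z,rect(q,.035,.02,.056))-p).ravel(),[.545,-.307,-.75]);print('blank',r.x[:2],np.degrees(r.x[2]),r.fun.round(1))
q=r.x
z=load('wrist',1);p=cc([(386,30),(497,443),(187,565),(27,155)],2.8,260,85)
r=least_squares(lambda q:(fproj(z,rect(q,.1,.08,.016))-p).ravel(),[.55,.09,-.35]);print('fix',r.x[:2],np.degrees(r.x[2]),r.fun.round(1))
from plant import ctrl
s=ctrl.read_state();T=R.from_quat(s['tool_rot']).as_matrix()
d=np.r_[q[:2],.048-.019]-s['position'];print(s['position'],d,'tool shift cm',100*T.T@d,'yaw err',np.degrees(q[2])-np.degrees(np.arctan2(T[1,2],T[0,2])))
E
```

```text
blank [ 0.5465319  -0.30360376] -43.57083437756616 [-0.   0.4  0.  -0.1  0.2 -0.1 -0.1 -0.2]
fix [0.55230467 0.09150947] -20.589866695364773 [ 0.3 -0.8 -0.1  0.4 -0.2  0.   0.   0.4]
[ 0.57669632 -0.3385016   0.24121504] [-0.03016442  0.03489783 -0.21221504] tool shift cm [21.19845004  0.65001037 -4.67257534] yaw err -1.4707013412977474
```

>>> carry_out(commands=[{"xyz": [0,0.6,-4.7],"angular": [1.5,0,0],"claw": 0},{"xyz": [6,0.6,-4.7],"angular": [1.5,0,0],"claw": 0},{"xyz": [12,0.6,-4.7],"angular": [1.5,0,0],"claw": 0},{"xyz": [17,0.6,-4.7],"angular": [1.5,0,0],"claw": 0},{"xyz": [20,0.6,-4.7],"angular": [1.5,0,0],"claw": 0},{"xyz": [21.7,0.6,-4.7],"angular": [1.5,0,0],"claw": 0},{"xyz": [21.7,0.6,-4.7],"angular": [1.5,0,0],"claw": 0},{"xyz": [21.7,0.6,-4.7],"angular": [1.5,0,0],"claw": 0},{"xyz": [21.7,0.6,-4.7],"angular": [1.5,0,0],"claw": 0},{"xyz": [21.7,0.6,-4.7],"angular": [1.5,0,0],"claw": 0}])

```text
time_s: 4.0
position: [0.5466, -0.3043, 0.0251]
tool_rot: [0.261, 0.655, -0.265, 0.658]
wrist_force: [-0.4, -0.0, -0.5]
opening: 0.0882
```

```bash
python3 snap.py 3 side wrist; python3 -c "
from h import *
p=load('side',3)['p'];cv2.imwrite('pics/s3c.png',cv2.resize(p[230:390,200:400],None,fx=3,fy=3))"
```

```text
4.1 [ 0.5463 -0.304   0.0246] [[0.0014, 0.6896, 0.7242], [-0.0065, 0.7242, -0.6896], [-1.0, -0.0037, 0.0055]] [0.63 0.84 0.87] [ 0.003  0.011 -0.001] 0.08842529861581072 [-0.7   0.55  1.6  -0.    0.99 -1.5 ]
```

View pics/s3c.png

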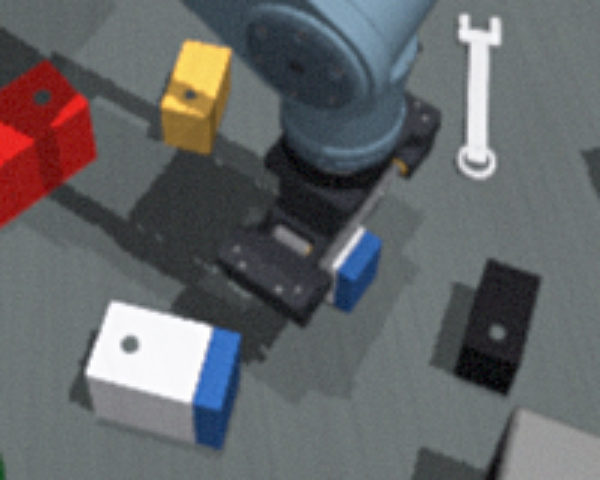

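View pics/wrist3.png

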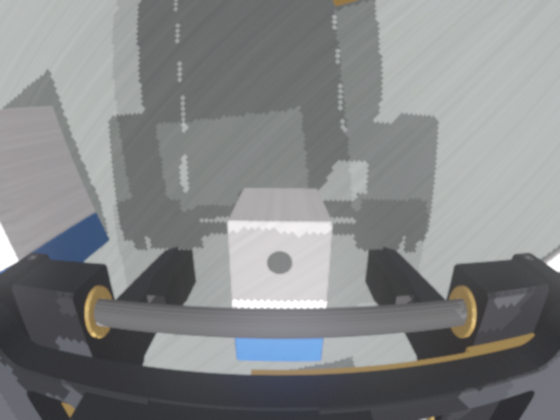

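The crop shows the smaller blue-ended block between the fingers, aligned and centred, with its blue end (280,350 in the wrist view) towards +tool z. I'll close on it.

>>> carry_out(commands=[{"xyz": [0,0,0],"angular": [0,0,0],"claw": 1},{"xyz": [0,0,0],"angular": [0,0,0],"claw": 1},{"xyz": [0,0,0],"angular": [0,0,0],"claw": 1},{"xyz": [0,0,0],"angular": [0,0,0],"claw": 1},{"xyz": [0,0,0],"angular": [0,0,0],"claw": 1},{"xyz": [0,0,0],"angular": [0,0,0],"claw": 1},{"xyz": [0,0,0],"angular": [0,0,0],"claw": 1},{"xyz": [0,0,0],"angular": [0,0,0],"claw": 1},{"xyz": [0,0,0],"angular": [0,0,0],"claw": 1},{"xyz": [-2,0,0],"angular": [0,0,0],"claw": 1}])

```text
time_s: 5.35
position: [0.5445, -0.3024, 0.0429]
tool_rot: [0.261, 0.657, -0.264, 0.656]
wrist_force: [-0.5, 0.3, -4.4]
opening: 0.0401
```

```bash
python3 - <<'E'
from h import *
from plant import ctrl
s=ctrl.read_state();T=R.from_quat(s['tool_rot']).as_matrix();P=s['position'];print(s['time_s'],P,s['opening'],s['wrist_force'],T.round(4).tolist())
# fixture est
th=np.radians(-20.5);F=np.array([.552,.0905]);ex=np.array([np.cos(th),np.sin(th)]);ey=np.array([-ex[1],ex[0]])
co=F+.06*ex+.045*ey;o=co-.035*ex-.02*ey
print('corner',co,'seat',o)
for off in(.03,.06,.1):
    t=o-off*ex-off*.5*ey;print(off,t, 100*T.T@(np.r_[t,.16]-P))
E
```

```text
5.35 [ 0.54445657 -0.30243521  0.04286581] 0.040107364473870116 [-0.45588104  0.30892246 -4.43955102] [[-0.0028, 0.6897, 0.7241], [-0.0029, 0.7241, -0.6897], [-1.0, -0.004, 0.0]]
corner [0.62395966 0.11163781] seat [0.58417199 0.10516162]
0.03 [0.55081871 0.10161776] [-11.8331006   29.64849001 -27.40696546]
0.06 [0.51746544 0.0980739 ] [-11.8228177   27.09151194 -29.57762374]
0.1 [0.4729944  0.09334875] [-11.80910715  23.68220784 -32.47183478]
```

>>> carry_out(commands=[{"xyz": [-5,0,0],"angular": [0,0,0],"claw": 1},{"xyz": [-10,0,0],"angular": [0,0,0],"claw": 1},{"xyz": [-11.8,4,-3.5],"angular": [-5,0,0],"claw": 1},{"xyz": [-11.8,8.5,-7.7],"angular": [-10,0,0],"claw": 1},{"xyz": [-11.8,13,-12],"angular": [-15,0,0],"claw": 1},{"xyz": [-11.8,17.5,-16.2],"angular": [-20,0,0],"claw": 1},{"xyz": [-11.8,22,-20.4],"angular": [-23,0,0],"claw": 1},{"xyz": [-11.8,26,-24],"angular": [-23,0,0],"claw": 1},{"xyz": [-11.8,28.6,-26.4],"angular": [-23,0,0],"claw": 1},{"xyz": [-11.8,29.6,-27.4],"angular": [-23,0,0],"claw": 1}])

```text
time_s: 6.6
position: [0.5501, 0.1033, 0.1605]
tool_rot: [0.124, 0.697, -0.127, 0.695]
wrist_force: [0.1, -0.3, -4.2]
opening: 0.0397
```

```bash
python3 snap.py 4 wrist side; python3 -c "
from h import *
p=load('side',4)['p'];cv2.imwrite('pics/s4c.png',cv2.resize(p[90:250,200:400],None,fx=3.5,fy=3.5,interpolation=cv2.INTER_CUBIC))"
```

```text
6.7 [0.5503 0.1022 0.1602] [[-0.0025, 0.3501, 0.9367], [-0.0031, 0.9367, -0.3501], [-1.0, -0.0038, -0.0013]] [ 0.85 -0.62 -3.54] [-0.026  0.009  0.001] 0.03959052939122921 [-0.03  0.23  1.71 -0.    1.2  -1.24]
```

View pics/wrist4.png

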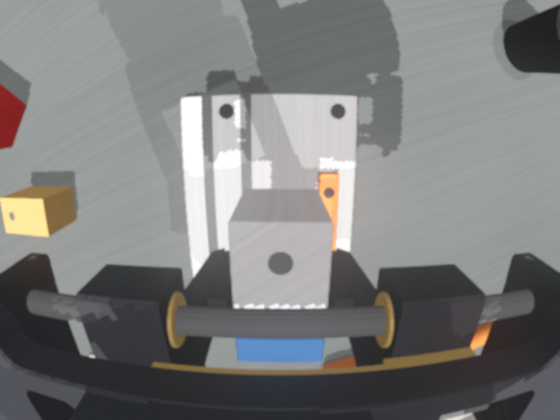

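View pics/s4c.png

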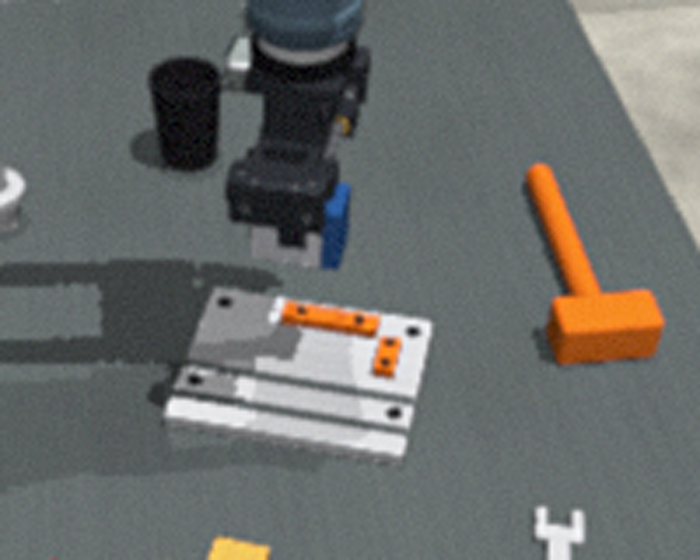

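```bash
python3 - <<'E'
from h import *
z=load('wrist',4);p=z['p']
c=cv2.resize(p[85:260,170:370],None,fx=4,fy=4,interpolation=cv2.INTER_CUBIC)[:600]
f=[ (.552,.0905,np.radians(-20.5)),(.5523,.0915,np.radians(-20.6))]
for q,col in zip(f,[(0,255,0),(0,0,255)]):
    X=rect(q,.1,.08,.016);ex=np.array([np.cos(q[2]),np.sin(q[2]),0]);ey=np.array([-ex[1],ex[0],0]);O=np.array([q[0],q[1],0])
    co=O+.06*ex+.045*ey+[0,0,.028]
    for A,B in((X[0],X[1]),(X[0],X[3]),(X[2],X[3]),(co-.09*ex,co-.005*ex),(co-.09*ex,co-.09*ex+.018*ey)):
        L=np.linspace(A,B,40);u=fproj(z,L);u=((u-[170,85])+.5)*4-.5
        cv2.polylines(c,[(u*8).astype(np.int32)],False,col,1,cv2.LINE_AA,3)
cv2.imwrite('pics/w4c.png',c)
E
```

```text
(no output)
```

View pics/w4c.png

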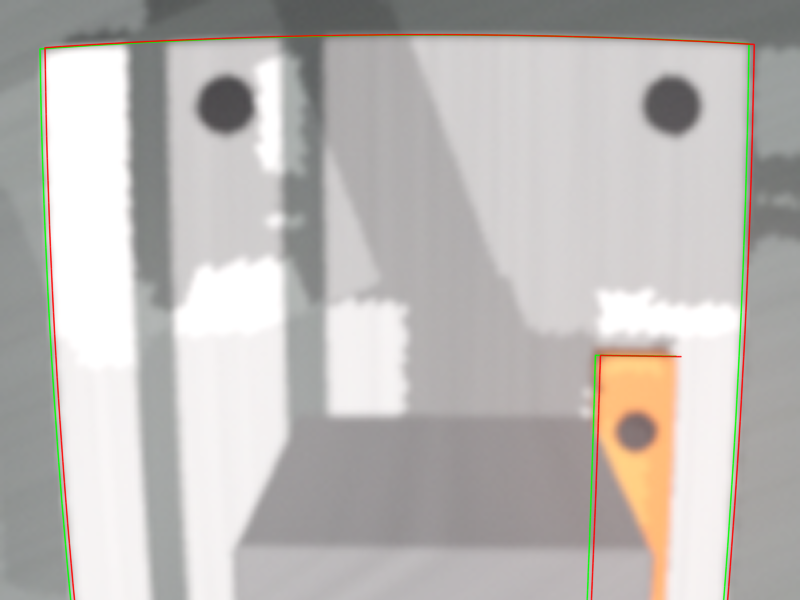

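>>> carry_out(commands=[{"xyz": [3,0.6,1.9],"angular": [0,0,0],"claw": 1},{"xyz": [6,0.6,1.9],"angular": [0,0,0],"claw": 1},{"xyz": [9,0.6,1.9],"angular": [0,0,0],"claw": 1},{"xyz": [10.5,0.6,1.9],"angular": [0,0,0],"claw": 1},{"xyz": [11,0.6,1.9],"angular": [0,0,0],"claw": 1},{"xyz": [11.3,0.6,1.9],"angular": [0,0,0],"claw": 1},{"xyz": [11.5,0.6,1.9],"angular": [0,0,0],"claw": 1},{"xyz": [11.6,0.6,1.9],"angular": [0,0,0],"claw": 1},{"xyz": [11.6,0.6,1.9],"angular": [0,0,0],"claw": 1},{"xyz": [11.6,0.6,1.9],"angular": [0,0,0],"claw": 1}])

```text
time_s: 7.95
position: [0.5701, 0.1009, 0.0444]
tool_rot: [0.125, 0.696, -0.127, 0.695]
wrist_force: [1.1, -0.4, -4.8]
opening: 0.0398
```

```bash
python3 snap.py 5 wrist side; python3 -c "
from h import *
p=load('side',5)['p'];cv2.imwrite('pics/s5c.png',cv2.resize(p[90:250,200:400],None,fx=3.5,fy=3.5,interpolation=cv2.INTER_CUBIC))"
```

```text
8.05 [0.57   0.1008 0.0443] [[-0.0023, 0.35, 0.9368], [-0.003, 0.9367, -0.35], [-1.0, -0.0037, -0.0011]] [ 0.14 -0.11 -3.98] [-0.031  0.013 -0.009] 0.039759159510082125 [-0.03  0.44  1.72 -0.    0.99 -1.24]
```

View pics/wrist5.png

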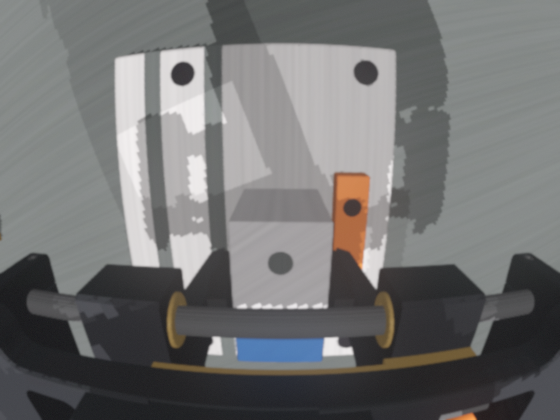

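View pics/s5c.png

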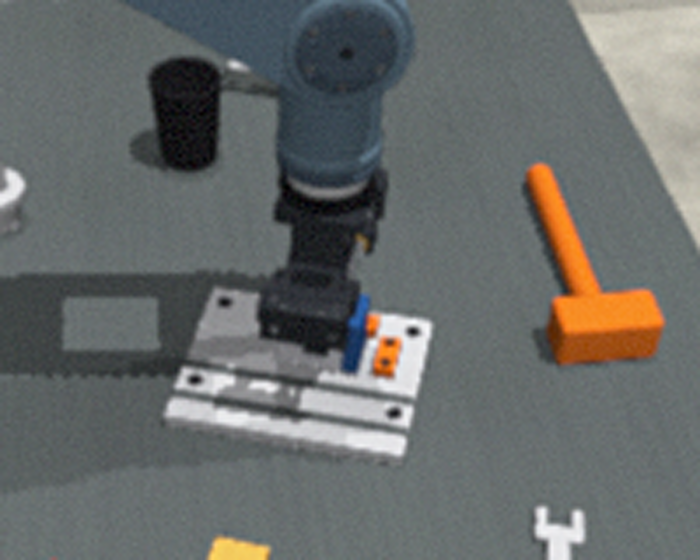

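>>> carry_out(commands=[{"xyz": [0.2,0,0],"angular": [0,0,0],"claw": 1},{"xyz": [0.3,0,0],"angular": [0,0,0],"claw": 1},{"xyz": [0.35,0,0],"angular": [0,0,0],"claw": 1},{"xyz": [0.4,0,0],"angular": [0,0,0],"claw": 1},{"xyz": [0.4,0,0],"angular": [0,0,0],"claw": 1},{"xyz": [0.4,0,0],"angular": [0,0,0],"claw": 1},{"xyz": [0.4,0,0],"angular": [0,0,0],"claw": 1},{"xyz": [0.4,0,0],"angular": [0,0,0],"claw": 1},{"xyz": [0.4,0,0],"angular": [0,0,0],"claw": 1},{"xyz": [0.4,0,0],"angular": [0,0,0],"claw": 1}])

```text
time_s: 9.3
position: [0.5703, 0.1009, 0.0406]
tool_rot: [0.125, 0.696, -0.127, 0.695]
wrist_force: [-1.5, 0.4, 1.8]
opening: 0.0397
```

```bash
cat > st.py <<'E'
from h import *
from plant import ctrl
s=ctrl.read_state();T=R.from_quat(s['tool_rot']).as_matrix()
th=np.radians(-20.6);ex=np.array([np.cos(th),np.sin(th),0]);ey=np.array([-ex[1],ex[0],0]);O=np.array([.5523,.0915,.016])+.06*ex+.045*ey
d=s['position']-O
print(s['time_s'],'TCP rel corner mm (seat -35,-20,~24.6):',(1e3*np.array([d@ex,d@ey,d[2]])).round(2),'F ex,ey,z',np.round([s['wrist_force']@ex,s['wrist_force']@ey,s['wrist_force'][2]],2),'M',s['ft_torque'].round(3),'yaw',np.degrees(np.arctan2(T[1,2],T[0,2])).round(2),'tilt',T[2,1:].round(4),s['opening'])
E
python3 st.py
```

```text
9.3 TCP rel corner mm (seat -35,-20,~24.6): [-46.47 -29.92  24.56] F ex,ey,z [-1.51 -0.13  1.76] M [ 0.041 -0.092 -0.003] yaw -20.49 tilt [-0.0034 -0.0005] 0.03971832757016552
```

>>> carry_out(commands=[{"xyz": [0.01,0.2,0.2],"angular": [0,0,0],"claw": 1},{"xyz": [0.01,0.4,0.4],"angular": [0,0,0],"claw": 1},{"xyz": [0.01,0.6,0.6],"angular": [0,0,0],"claw": 1},{"xyz": [0.01,0.75,0.75],"angular": [0,0,0],"claw": 1},{"xyz": [0.01,0.8,0.75],"angular": [0,0,0],"claw": 1},{"xyz": [0.01,0.85,0.75],"angular": [0,0,0],"claw": 1},{"xyz": [0.01,0.88,0.75],"angular": [0,0,0],"claw": 1},{"xyz": [0.01,0.9,0.75],"angular": [0,0,0],"claw": 1},{"xyz": [0.01,0.9,0.75],"angular": [0,0,0],"claw": 1},{"xyz": [0.01,0.9,0.75],"angular": [0,0,0],"claw": 1}])

```text
time_s: 10.55
position: [0.5806, 0.1062, 0.0405]
tool_rot: [0.124, 0.696, -0.127, 0.696]
wrist_force: [-0.6, -5.2, 4.4]
opening: 0.0399
```

```bash
python3 st.py
```

```text
10.55 TCP rel corner mm (seat -35,-20,~24.6): [-38.71 -21.25  24.54] F ex,ey,z [ 1.24 -5.04  4.35] M [-0.862 -0.104  0.026] yaw -20.48 tilt [-0.0039 -0.    ] 0.039938118476559197
```

>>> carry_out(commands=[{"xyz": [-0.01,0,0.05],"angular": [0,0,0],"claw": 1},{"xyz": [-0.01,0.02,0.1],"angular": [0,0,0],"claw": 1},{"xyz": [-0.01,0.04,0.15],"angular": [0,0,0],"claw": 1},{"xyz": [-0.01,0.05,0.2],"angular": [0,0,0],"claw": 1},{"xyz": [-0.01,0.05,0.22],"angular": [0,0,0],"claw": 1},{"xyz": [-0.01,0.05,0.24],"angular": [0,0,0],"claw": 1},{"xyz": [-0.01,0.05,0.25],"angular": [0,0,0],"claw": 1},{"xyz": [-0.01,0.05,0.25],"angular": [0,0,0],"claw": 1},{"xyz": [-0.01,0.05,0.25],"angular": [0,0,0],"claw": 1},{"xyz": [-0.01,0.05,0.25],"angular": [0,0,0],"claw": 1}])

```text
time_s: 11.8
position: [0.5818, 0.1059, 0.0405]
tool_rot: [0.124, 0.697, -0.127, 0.695]
wrist_force: [-5.1, -3.5, 7.6]
opening: 0.0395
```

```bash
python3 st.py; python3 snap.py 6 side scene;python3 -c "
from h import *
p=load('side',6)['p'];cv2.imwrite('pics/s6c.png',cv2.resize(p[160:220,270:340],None,fx=8,fy=8,interpolation=cv2.INTER_CUBIC))
p=load('scene',6)['p'];cv2.imwrite('pics/sc6c.png',cv2.resize(p[185:285,250:360],None,fx=6,fy=6,interpolation=cv2.INTER_CUBIC))"
```

```text
11.8 TCP rel corner mm (seat -35,-20,~24.6): [-37.43 -21.1   24.54] F ex,ey,z [-3.59 -5.06  7.64] M [-0.686  0.75   0.264] yaw -20.44 tilt [-0.005  -0.0026] 0.03954858740967013
11.9 [0.5818 0.1059 0.0405] [[-0.0043, 0.3493, 0.937], [-0.0038, 0.937, -0.3494], [-1.0, -0.0051, -0.0027]] [-4.52 -3.97  7.56] [-0.709  0.726  0.233] 0.039455454085102676 [-0.02  0.47  1.68 -0.    1.   -1.23]
```

View pics/s6c.png

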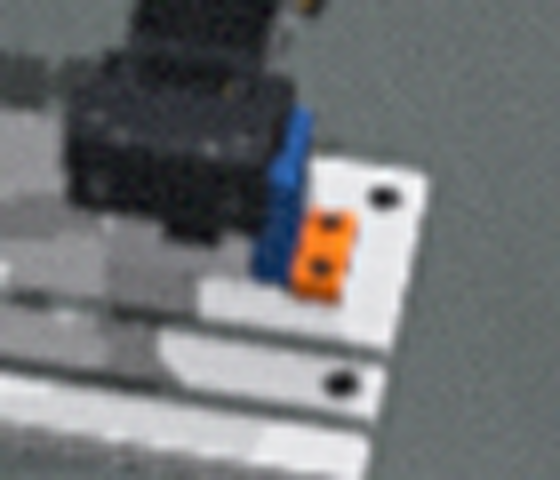

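View pics/sc6c.png

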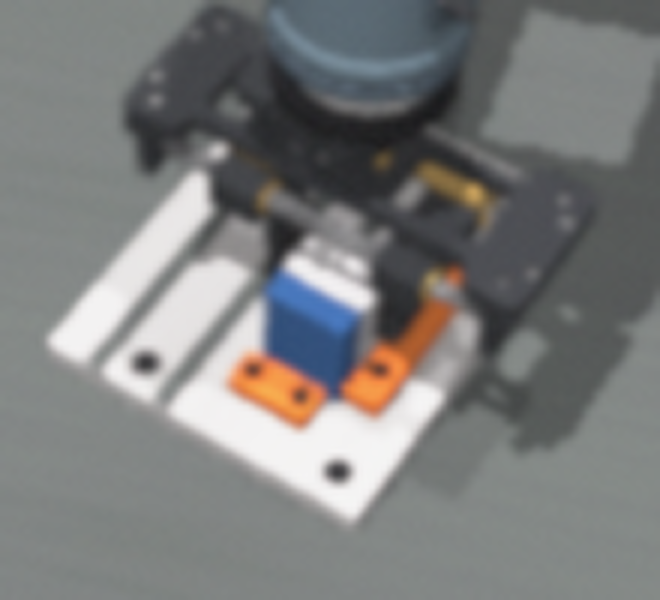

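>>> carry_out(commands=[{"xyz": [-0.02,0.03,0.05],"angular": [0,0,0],"claw": 1},{"xyz": [-0.02,0.05,0.1],"angular": [0,0,0],"claw": 1},{"xyz": [-0.02,0.08,0.13],"angular": [0,0,0],"claw": 1},{"xyz": [-0.02,0.08,0.15],"angular": [0,0,0],"claw": 1},{"xyz": [-0.02,0.08,0.15],"angular": [0,0,0],"claw": 1},{"xyz": [-0.02,0.08,0.15],"angular": [0,0,0],"claw": 1},{"xyz": [-0.02,0.08,0.15],"angular": [0,0,0],"claw": 1},{"xyz": [-0.02,0.08,0.15],"angular": [0,0,0],"claw": 1},{"xyz": [-0.02,0.08,0.15],"angular": [0,0,0],"claw": 1},{"xyz": [-0.02,0.08,0.15],"angular": [0,0,0],"claw": 1}])

```text
time_s: 13.15
position: [0.5821, 0.1059, 0.0406]
tool_rot: [0.123, 0.698, -0.127, 0.694]
wrist_force: [-6.9, -4.3, 8.5]
opening: 0.0401
```

```bash
python3 st.py; python3 st.py
```

```text
13.15 TCP rel corner mm (seat -35,-20,~24.6): [-37.21 -21.04  24.57] F ex,ey,z [-4.92 -6.49  8.45] M [-0.92   0.9    0.153] yaw -20.42 tilt [-0.0068 -0.0056] 0.040111931392489815
13.15 TCP rel corner mm (seat -35,-20,~24.6): [-37.21 -21.04  24.57] F ex,ey,z [-4.92 -6.49  8.45] M [-0.92   0.9    0.153] yaw -20.42 tilt [-0.0068 -0.0056] 0.040111931392489815
```

>>> carry_out(commands=[{"xyz": [-0.03,0.05,0.1],"angular": [0,-0.2,0.1],"claw": 1},{"xyz": [-0.04,0.08,0.15],"angular": [-0.1,-0.4,0.2],"claw": 1},{"xyz": [-0.04,0.1,0.2],"angular": [-0.1,-0.5,0.3],"claw": 1},{"xyz": [-0.04,0.1,0.22],"angular": [-0.1,-0.6,0.4],"claw": 1},{"xyz": [-0.04,0.1,0.22],"angular": [-0.1,-0.6,0.4],"claw": 1},{"xyz": [-0.04,0.1,0.22],"angular": [-0.1,-0.6,0.4],"claw": 1},{"xyz": [-0.04,0.1,0.22],"angular": [-0.1,-0.6,0.4],"claw": 1},{"xyz": [-0.04,0.1,0.22],"angular": [-0.1,-0.6,0.4],"claw": 1},{"xyz": [-0.04,0.1,0.22],"angular": [-0.1,-0.6,0.4],"claw": 1},{"xyz": [-0.04,0.1,0.22],"angular": [-0.1,-0.6,0.4],"claw": 1}])

```text
time_s: 14.4
position: [0.5826, 0.1056, 0.0405]
tool_rot: [0.124, 0.696, -0.125, 0.696]
wrist_force: [-6.9, -5.0, 8.3]
opening: 0.0396
```

```bash
python3 st.py; python3 snap.py 7 side scene wrist;python3 st.py;python3 -c "
from h import *
p=load('side',7)['p'];cv2.imwrite('pics/s7c.png',cv2.resize(p[160:220,270:340],None,fx=8,fy=8,interpolation=cv2.INTER_CUBIC))
p=load('scene',7)['p'];cv2.imwrite('pics/sc7c.png',cv2.resize(p[220:265,280:340],None,fx=12,fy=12,interpolation=cv2.INTER_CUBIC))"
```

```text
14.4 TCP rel corner mm (seat -35,-20,~24.6): [-36.64 -21.11  24.5 ] F ex,ey,z [-4.7  -7.1   8.29] M [-1.154  1.152 -0.037] yaw -20.31 tilt [-0.0022  0.0009] 0.03962395270995067
14.55 [0.5826 0.1056 0.0405] [[0.0001, 0.3471, 0.9378], [-0.0023, 0.9378, -0.3471], [-1.0, -0.0021, 0.0009]] [-6.52 -6.07  7.78] [-1.091  1.123 -0.071] 0.03949008573517621 [-0.02  0.46  1.68 -0.    0.99 -1.23]
14.55 TCP rel corner mm (seat -35,-20,~24.6): [-36.62 -21.11  24.5 ] F ex,ey,z [-3.96 -7.98  7.78] M [-1.091  1.123 -0.071] yaw -20.31 tilt [-0.0021  0.0009] 0.03949008573517621
```

View pics/sc7c.png

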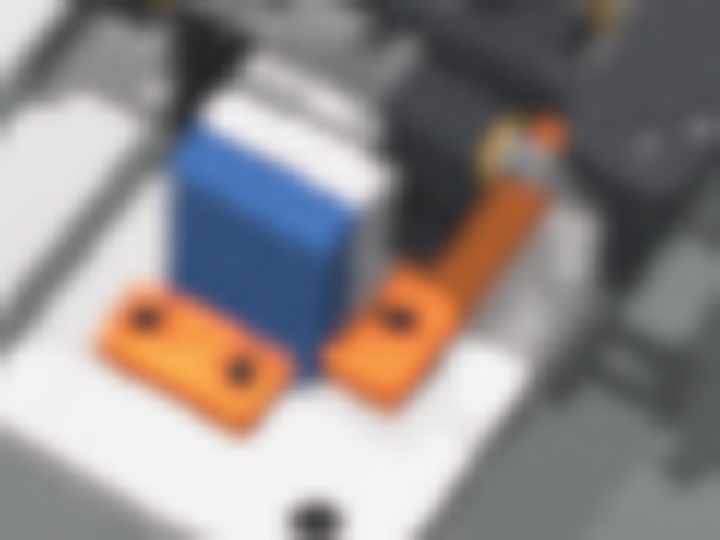

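View pics/s7c.png

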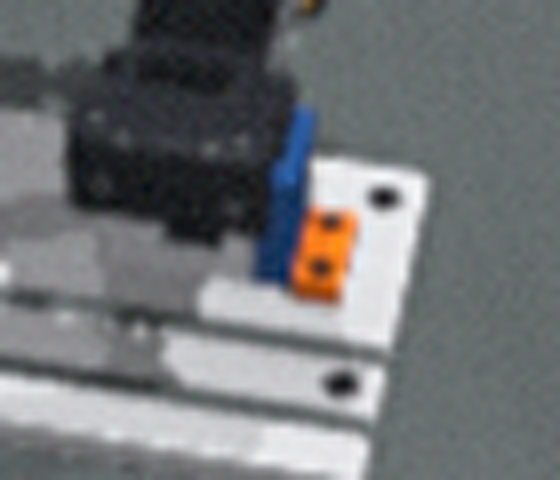

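View pics/wrist7.png

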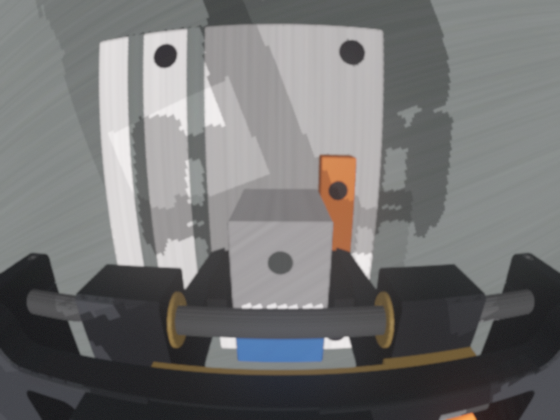

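The rail side is loaded: about 7 N with no further motion. Along x, the load could still be mostly friction. The blank moved 0.6 mm in the last push and is 1.6 mm short of the expected seat. I'll ease the down-force and push on along x.

>>> carry_out(commands=[{"xyz": [-0.06,0.04,0.1],"angular": [0,0,0],"claw": 1},{"xyz": [-0.08,0.06,0.15],"angular": [0,-0.2,0.1],"claw": 1},{"xyz": [-0.08,0.06,0.2],"angular": [0,-0.3,0.2],"claw": 1},{"xyz": [-0.08,0.06,0.25],"angular": [0,-0.3,0.2],"claw": 1},{"xyz": [-0.08,0.06,0.3],"angular": [0,-0.3,0.2],"claw": 1},{"xyz": [-0.08,0.06,0.3],"angular": [0,-0.3,0.2],"claw": 1},{"xyz": [-0.08,0.06,0.3],"angular": [0,-0.3,0.2],"claw": 1},{"xyz": [-0.08,0.06,0.3],"angular": [0,-0.3,0.2],"claw": 1},{"xyz": [-0.08,0.06,0.3],"angular": [0,-0.3,0.2],"claw": 1},{"xyz": [-0.08,0.06,0.3],"angular": [0,-0.3,0.2],"claw": 1}])

```text
time_s: 15.8
position: [0.5837, 0.1052, 0.0405]
tool_rot: [0.124, 0.695, -0.125, 0.697]
wrist_force: [-4.7, -4.1, 5.0]
opening: 0.0401
```

```bash
python3 st.py
```

```text
15.8 TCP rel corner mm (seat -35,-20,~24.6): [-35.38 -21.12  24.52] F ex,ey,z [-3.   -5.48  5.  ] M [-0.914  0.986 -0.003] yaw -20.3 tilt [-0.0003  0.0023] 0.04007994960304586
```

>>> carry_out(commands=[{"xyz": [-0.03,0.04,0.1],"angular": [0,0.1,-0.1],"claw": 1},{"xyz": [-0.04,0.06,0.15],"angular": [0,0,-0.1],"claw": 1},{"xyz": [-0.04,0.06,0.2],"angular": [0,0,-0.1],"claw": 1},{"xyz": [-0.04,0.06,0.25],"angular": [0,0,-0.1],"claw": 1},{"xyz": [-0.04,0.06,0.3],"angular": [0,0,-0.1],"claw": 1},{"xyz": [-0.04,0.06,0.3],"angular": [0,0,-0.1],"claw": 1},{"xyz": [-0.04,0.06,0.3],"angular": [0,0,-0.1],"claw": 1},{"xyz": [-0.04,0.06,0.3],"angular": [0,0,-0.1],"claw": 1},{"xyz": [-0.04,0.06,0.3],"angular": [0,0,-0.1],"claw": 1},{"xyz": [-0.04,0.06,0.3],"angular": [0,0,-0.1],"claw": 1}])

```text
time_s: 17.05
position: [0.5838, 0.1052, 0.0405]
tool_rot: [0.123, 0.698, -0.126, 0.694]
wrist_force: [-10.6, -3.0, 11.6]
opening: 0.0399
```

```bash
python3 st.py
```

```text
17.05 TCP rel corner mm (seat -35,-20,~24.6): [-35.37 -21.09  24.52] F ex,ey,z [-8.84 -6.53 11.58] M [-0.543  1.796 -0.039] yaw -20.28 tilt [-0.004  -0.0041] 0.03991697814611226
```

>>> carry_out(commands=[{"xyz": [-0.08,0.06,0.2],"angular": [0,-0.3,0.1],"claw": 1},{"xyz": [-0.1,0.08,0.3],"angular": [0,-0.5,0.2],"claw": 1},{"xyz": [-0.12,0.1,0.35],"angular": [0,-0.5,0.3],"claw": 1},{"xyz": [-0.12,0.1,0.35],"angular": [0,-0.5,0.3],"claw": 1},{"xyz": [-0.12,0.1,0.35],"angular": [0,-0.5,0.3],"claw": 1},{"xyz": [-0.12,0.1,0.35],"angular": [0,-0.5,0.3],"claw": 1},{"xyz": [-0.12,0.1,0.35],"angular": [0,-0.5,0.3],"claw": 1},{"xyz": [-0.12,0.1,0.35],"angular": [0,-0.5,0.3],"claw": 1},{"xyz": [-0.12,0.1,0.35],"angular": [0,-0.5,0.3],"claw": 1},{"xyz": [-0.12,0.1,0.35],"angular": [0,-0.5,0.3],"claw": 1}])

```text
time_s: 18.3
position: [0.5838, 0.1052, 0.0405]
tool_rot: [0.124, 0.697, -0.125, 0.695]
wrist_force: [-11.0, -3.7, 8.4]
opening: 0.0399
```

```bash
python3 st.py
```

```text
18.3 TCP rel corner mm (seat -35,-20,~24.6): [-35.34 -21.09  24.55] F ex,ey,z [-8.97 -7.37  8.39] M [-0.923  1.754 -0.058] yaw -20.26 tilt [-0.0016 -0.003 ] 0.03986893504555097
```

>>> carry_out(commands=[{"xyz": [-0.15,0.1,0.35],"angular": [0,-0.4,0.1],"claw": 1},{"xyz": [-0.2,0.12,0.4],"angular": [0,-0.6,0.2],"claw": 1},{"xyz": [-0.2,0.12,0.4],"angular": [0,-0.6,0.2],"claw": 1},{"xyz": [-0.2,0.12,0.4],"angular": [0,-0.6,0.2],"claw": 1},{"xyz": [-0.2,0.12,0.4],"angular": [0,-0.6,0.2],"claw": 1},{"xyz": [-0.2,0.12,0.4],"angular": [0,-0.6,0.2],"claw": 1},{"xyz": [-0.2,0.12,0.4],"angular": [0,-0.6,0.2],"claw": 1},{"xyz": [-0.2,0.12,0.4],"angular": [0,-0.6,0.2],"claw": 1},{"xyz": [-0.2,0.12,0.4],"angular": [0,-0.6,0.2],"claw": 1},{"xyz": [-0.2,0.12,0.4],"angular": [0,-0.6,0.2],"claw": 1}])

```text
time_s: 19.55
position: [0.5838, 0.1052, 0.0406]
tool_rot: [0.124, 0.697, -0.125, 0.696]
wrist_force: [-9.7, -3.9, 4.2]
opening: 0.0397
```

```bash
python3 st.py; python3 snap.py 8 side scene wrist;python3 st.py;python3 -c "
from h import *
p=load('side',8)['p'];cv2.imwrite('pics/s8c.png',cv2.resize(p[160:220,270:340],None,fx=8,fy=8,interpolation=cv2.INTER_CUBIC))
p=load('scene',8)['p'];cv2.imwrite('pics/sc8c.png',cv2.resize(p[220:265,280:340],None,fx=12,fy=12,interpolation=cv2.INTER_CUBIC))"
```

```text
19.55 TCP rel corner mm (seat -35,-20,~24.6): [-35.3  -21.13  24.56] F ex,ey,z [-7.72 -7.03  4.2 ] M [-0.884  1.662 -0.139] yaw -20.25 tilt [-0.0013 -0.0012] 0.039678952212433276
19.7 [0.5838 0.1052 0.0406] [[-0.0015, 0.3461, 0.9382], [-0.0008, 0.9382, -0.3461], [-1.0, -0.0013, -0.0012]] [-11.    -3.9    4.46] [-0.825  1.662 -0.118] 0.03983023327284363 [-0.02  0.47  1.68 -0.    0.99 -1.24]
19.7 TCP rel corner mm (seat -35,-20,~24.6): [-35.31 -21.11  24.56] F ex,ey,z [-8.93 -7.52  4.46] M [-0.825  1.662 -0.118] yaw -20.25 tilt [-0.0013 -0.0012] 0.03983023327284363
```

View pics/sc8c.png

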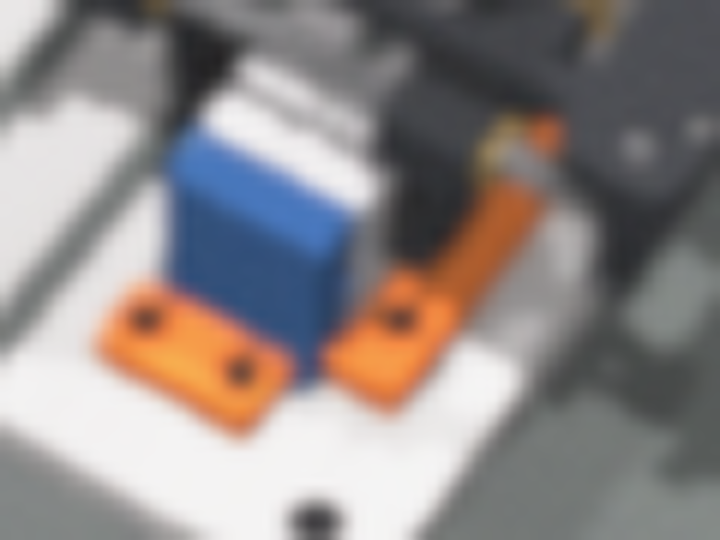

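View pics/s8c.png

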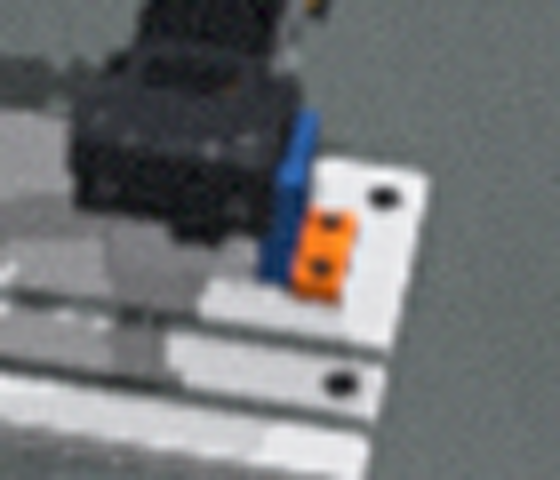

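View pics/wrist8.png

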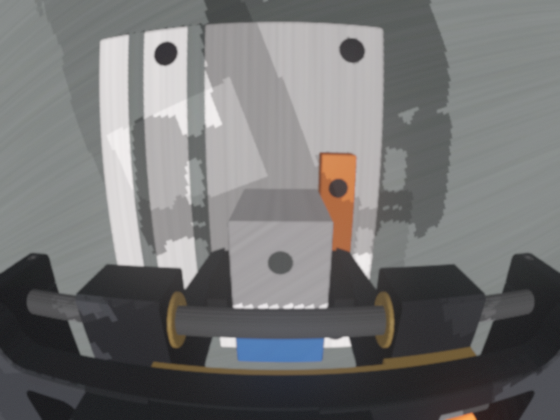

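Along x, the blank stopped at −35.3 mm (35.0 expected) and no longer yields. The rail position reads 1.1 mm short, so I'll test it with a firmer sideways push, to rule out friction as I did along x.

>>> carry_out(commands=[{"xyz": [-0.15,0.15,0.35],"angular": [0.1,-0.3,0.1],"claw": 1},{"xyz": [-0.2,0.2,0.4],"angular": [0.1,-0.4,0.2],"claw": 1},{"xyz": [-0.2,0.25,0.4],"angular": [0.1,-0.4,0.3],"claw": 1},{"xyz": [-0.2,0.25,0.4],"angular": [0.1,-0.4,0.3],"claw": 1},{"xyz": [-0.2,0.25,0.4],"angular": [0.1,-0.4,0.3],"claw": 1},{"xyz": [-0.2,0.25,0.4],"angular": [0.1,-0.4,0.3],"claw": 1},{"xyz": [-0.2,0.25,0.4],"angular": [0.1,-0.4,0.3],"claw": 1},{"xyz": [-0.2,0.25,0.4],"angular": [0.1,-0.4,0.3],"claw": 1},{"xyz": [-0.2,0.25,0.4],"angular": [0.1,-0.4,0.3],"claw": 1},{"xyz": [-0.2,0.25,0.4],"angular": [0.1,-0.4,0.3],"claw": 1}])

```text
time_s: 20.95
position: [0.5837, 0.1052, 0.0405]
tool_rot: [0.124, 0.697, -0.125, 0.695]
wrist_force: [-12.7, -8.9, 6.4]
opening: 0.0396
```

```bash
python3 st.py; python3 - <<'E'
from h import *
# gap check in wrist7 style image 8: overlay seated pose lines
z=load('wrist',8);p=z['p'];c=cv2.resize(p[140:260,200:380],None,fx=4,fy=4,interpolation=cv2.INTER_CUBIC)
q=(.5523,.0915,np.radians(-20.6));X=rect(q,.1,.08,.016);ex=np.array([np.cos(q[2]),np.sin(q[2]),0]);ey=np.array([-ex[1],ex[0],0]);co=np.array([q[0],q[1],0])+.06*ex+.045*ey
for A,B,col in((X[0],X[1],(0,0,255)),(co-.09*ex+[0,0,.028],co+[0,0,.028],(0,0,255)),(co-.07*ex+[0,0,.072],co+[0,0,.072],(0,255,0)),(co-.07*ex-.04*ey+[0,0,.072],co-.04*ey+[0,0,.072],(0,255,0)),(co-.07*ex-.04*ey+[0,0,.072],co-.07*ex+[0,0,.072],(0,255,0))):
    u=fproj(z,np.linspace(A,B,40));u=((u-[200,140])+.5)*4-.5
    cv2.polylines(c,[(u*8).astype(np.int32)],False,col,1,cv2.LINE_AA,3)
cv2.imwrite('pics/w8c.png',c)
E
```

```text
20.95 TCP rel corner mm (seat -35,-20,~24.6): [-35.4  -21.07  24.51] F ex,ey,z [ -8.8  -12.81   6.36] M [-1.714  2.021  0.016] yaw -20.31 tilt [-0.0015 -0.0035] 0.039606288191617406
```

View pics/w8c.png

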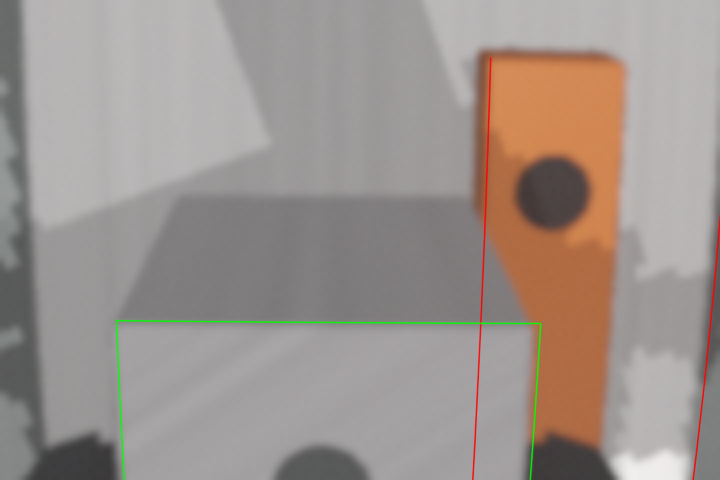

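>>> carry_out(commands=[{"xyz": [-0.2,0.18,0.4],"angular": [0,-0.4,0.1],"claw": 1},{"xyz": [-0.22,0.18,0.45],"angular": [0,-0.7,0.2],"claw": 1},{"xyz": [-0.22,0.18,0.45],"angular": [0,-0.7,0.2],"claw": 1},{"xyz": [-0.22,0.18,0.45],"angular": [0,-0.7,0.2],"claw": 1},{"xyz": [-0.22,0.18,0.45],"angular": [0,-0.7,0.2],"claw": 1},{"xyz": [-0.22,0.18,0.45],"angular": [0,-0.7,0.2],"claw": 1},{"xyz": [-0.22,0.18,0.45],"angular": [0,-0.7,0.2],"claw": 1},{"xyz": [-0.22,0.18,0.45],"angular": [0,-0.7,0.2],"claw": 1},{"xyz": [-0.22,0.18,0.45],"angular": [0,-0.7,0.2],"claw": 1},{"xyz": [-0.22,0.18,0.45],"angular": [0,-0.7,0.2],"claw": 1}])

```text
time_s: 22.2
position: [0.5838, 0.1052, 0.0406]
tool_rot: [0.124, 0.697, -0.125, 0.696]
wrist_force: [-13.1, -6.3, 5.8]
opening: 0.04
```

```bash
python3 st.py; python3 snap.py 9 side scene wrist;python3 st.py;python3 -c "
from h import *
cv2.imwrite('pics/w9c.png',cv2.resize(load('wrist',9)['p'][140:260,200:380],None,fx=4,fy=4,interpolation=cv2.INTER_CUBIC))"
```

```text
22.2 TCP rel corner mm (seat -35,-20,~24.6): [-35.29 -21.07  24.6 ] F ex,ey,z [-10.02 -10.53   5.75] M [-1.178  2.014 -0.058] yaw -20.29 tilt [-0.0022 -0.0011] 0.039991743583958295
22.35 [0.5838 0.1052 0.0405] [[-0.0019, 0.3467, 0.938], [-0.0017, 0.938, -0.3467], [-1.0, -0.0023, -0.0012]] [-12.44  -5.63   5.05] [-1.180e+00  1.997e+00 -1.000e-03] 0.03957332985937114 [-0.02  0.47  1.68 -0.    1.   -1.24]
22.35 TCP rel corner mm (seat -35,-20,~24.6): [-35.33 -21.08  24.54] F ex,ey,z [-9.66 -9.64  5.05] M [-1.180e+00  1.997e+00 -1.000e-03] yaw -20.29 tilt [-0.0023 -0.0012] 0.03957332985937114
```

View pics/scene9.png

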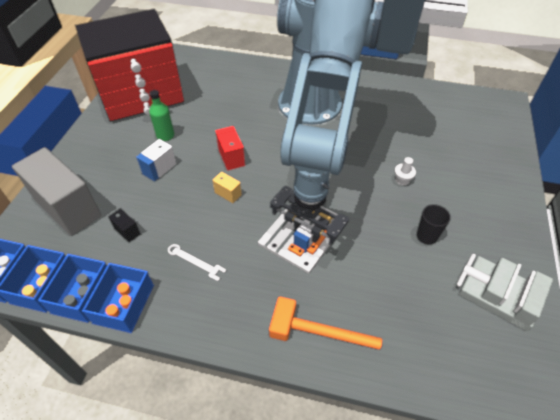

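View pics/w9c.png

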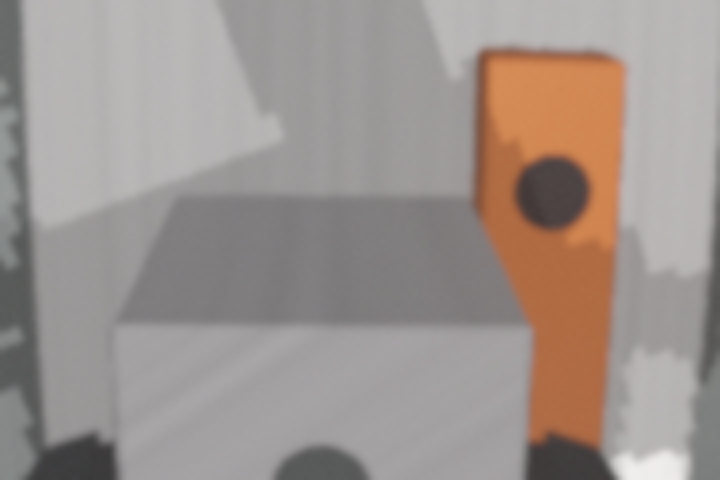

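The wrist crop shows the blank's side flush on the rail at (480,205), and the scene shows every other object where it started. Both pushes hold steady at about 10 N, so I'll hand in.

```bash
python3 -c "
from plant import ctrl
print(ctrl.close_job())"
```

```text
the job is handed in; nothing more can be done
None
```

The blank is seated in the corner of the two stops, blue end against the end stop and long side against the rail. I handed the job in at 22.4 s with the gripper still holding it pressed there. I used the smaller of the two blue-ended aluminium blocks, which measured about 70 × 42 mm and 57 mm high.

**Last checks:**
- **Push:** about 10 N towards each stop, part of it taken up by friction, plus about 9 N down on the plate. More push command on either axis raised the force but did not move the blank.
- **Position:** the tool read −35.3 mm along the plate from the corner (−35 expected).
- **Flatness:** tilt was about 0.1°, and the wrist camera shows the blank's side flush against the rail.
- **Other objects:** all unmoved in the last scene picture.

**What disagreed:**
- **Rail position:** the tool read −21.1 mm from the corner (−20 expected). I took this as calibration error, since a 13 N sideways push did not move it and the pictures show contact.
- **Yaw:** the tool read −20.3° against −20.6° for the fixture, which is about the error of that estimate.
- **End stop:** the first load I felt along the plate was mostly friction. I eased the down-force and pushed about 2 mm further before the blank reached the end stop.

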